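# Fold back the top half of a split cupboard door

## Task

Open the top half of the bench cupboard's split door for the day: swing it out about halfway by its brass handle, let go of it completely, then take or push it from its inner side and fold it right back against the tall bay beside it, as far as it goes. Do it without slamming, leave the bottom half shut with its bolt shot, and leave the things on the bench where they are.

Things in the scene. Friction and masses are not known exactly. Their poses are not given: they have to be found in the camera images.
- cabinet: Fixed wooden bench cupboard of two bays, the door bay and a tall bay. Origin: on the bench, under the split door's vertical hinge line; -x points out of the front. In this frame, mm: door bay y -8 to 172, its dark roof's top 276 high, spanning x 20 to 136. Both door halves are green, 16 thick; shut, they fill x 0 (outer face) to 16 (inner face), y 3 to 156.
- tall_bay (a point): Point at mid width of the upright front face of the tall bay, 200 mm above the bench; axes as the cabinet's. In the cabinet frame (mm) it is at x 36, y -92.5. The bay is solid wood, y -175 to -10, x 36 to 136, 352 high; its 12 thick dark top overhangs the face to x 23 and spans y -180 to -5.
- top_leaf (a joint): Top door half about its hinge, rad: 0 shut, 1.57 straight out from the front, 3.08 its stop, folded back before the tall bay; opens counter-clockwise seen from above. It is 153 mm wide, 144 to 262 mm above the bench, about 0.5 kg. No latch; a stiff friction hinge (0.15 N m) holds it where it is left. Starts 0 to 0.06.
- top_handle (a point): Grip point on the top half's handle, an upright round brass bar of 11 mm diameter, 178 to 270 mm above the bench; the point is on its axis, 250 mm up, 25 mm out from the outer face, 128 mm from the hinge along the leaf. Can be pinched from above. Turns with the leaf: y points from hinge to free edge, +x out of the inner face.
- top_edge (a point): Top corner of the top half's free edge, 156 mm from the hinge, at mid thickness, 262 mm above the bench. Moves and turns with the leaf.
- bottom_leaf (a joint): Angle of the bottom half of the door (12 to 140 mm above the bench), rad: 0 shut. It is bolted and can only rattle by 0.02.
- bolt (a joint): Travel of the steel bolt on the outer face of the bottom half, m: 0 shot (as it must stay), grows towards the hinge as it is drawn. Rod 10 mm thick, 75 long, 122 mm above the bench, with a finger peg that stands out 27 mm from the door.
- turntable: Bystander: grey soldering turntable, 120 across, 26 high; origin at its underside.
- bowl: Bystander: shallow wooden bowl, 110 across, 35 high; origin at its underside.
- jar: Bystander: glass jar with a white cap, 64 across, 75 high; origin at its underside.
- hammer: Bystander: hammer, 200 long, lying on the bench; origin at its underside.

How it is judged:
By the outcome, as a careful person would: the job done as asked, in the order asked, and still so for the second after the job is handed in, with the robot touching nothing.
It also fails if it takes over 59 s, if anything falls off the work surface, if the arm or the gripper's body presses on something with over 40 N, if the wrist force passes 120 N, or if a joint passes its speed limit or range.

## Robot

A 6-joint arm with a two-finger parallel gripper is mounted at the origin on the work surface. World frame = base frame: x ahead of the robot, y to its left, z up, the work surface at z = 0. Lengths are in mm, angles in rad, forces in N, time in s.
With the tool pointing down it reaches from about 350 to 1000 mm from the base axis. Payload 7.1 kg.
Tool frame: the origin (TCP) lies at the very end of the fingers, on their centre line; the grasp point (between the pads) lies 19 mm behind it; z points along the fingers, y is the line along which they close (so a half turn about z gives the same grasp; the last joint's range is limited). The gripper opens to 85 mm and grips with 20 to 120 N. Pads are 22 mm wide; open, the fingers measure 114 mm over their backs; the gripper's body (76 mm by 85 mm) begins 54 mm behind the grasp point. The pads swing forward as they close: fully open they stand 13 mm farther back than shut.
Start: joints at [1.315, 0.423, 1.63, -0, 1.089, -0.019], TCP at [146.589, 607.549, 231.319] pointing down, gripper open.
Joint ranges: [-3, 3], [-0.9, 2.11], [0.09, 2.58], [-1.31, 4.45], [0.11, 2.69], [-2.54, 2.54]. Speed limits (rad/s): [2.39, 2.39, 3.01, 3.14, 3.14, 3.14].

## Interface

Orientations are given as a unit quaternion [x, y, z, w].
In Python, from workcell import manip, effector, kinematics, capture, camera_model gives the robot as it stands. Calls block until the motion is done:
- manip.move_pose(position, orientation): joint-space move of the TCP to a pose.
- manip.line_to(position, feed=150, rotation=None): straight line of the TCP; rotation=None keeps the orientation; feed is the mean speed in mm/s.
- manip.movej(angles): joint-space move.
- effector.command_gripper(opening, force=None): finger opening in mm; force is the grip in N (None keeps the last); returns when the fingers have stopped.
- manip.dwell(seconds).
- kinematics.ik(position, orientation): joint angles nearest the present ones, or None.
- manip.sense(): the state.
- capture(name): name is "scene" or "top" or "wrist"; returns the picture (400x640x3 uint8, red, green, blue); there is no depth.
- camera_model(name): a dict with "fovy" (degrees; the focal length in pixels is half the picture's height over the tangent of half this angle, whatever the lens; pixels are square), "cx", "cy" (the principal point, pixels), "R" (3x3) and "t" (3): a world point X has camera coordinates R X + t; the wrist camera has in their place "tool_from_camera" (4x4, takes a point from camera to tool coordinates, whose origin is the TCP and whose axes are the flange's). Camera axes: x right, y down, z forward; pixel columns grow to the right and rows downward; lengths in mm; the calibration is good to about 2 mm. The wrist camera is an equidistant fisheye: a pixel r from the principal point sees the ray r / f radians off the axis. A picture is of the moment at which its call begins: read the wrist's pose just before it. camera_model takes no time and is no camera call.
A pose or a line that the arm cannot do raises manip.Unreachable and nothing moves.
- manip.sign_off(): hands the job in; it is judged then, once.
The state is a dict: "clock": time; "qpos": joint angles; "dq": joint speeds; "joint_torque": joint torques, N m; "tool_pos": TCP position; "ee_rot": TCP orientation; "contact_force": force on the tool from outside, world axes, zero at the start; "ft_torque": the same for the moment, N m; "gripper_width": finger opening in mm; "finger_force": force on a finger pad.
Only numpy, scipy, OpenCV 4.12 (cv2) and the standard library are available. Lean on these libraries where they do the work, as an engineer would, in place of code of your own. Each camera call takes 0.05 s, during which the arm holds its last target. There are 200 camera calls.

## Working session

There is one attempt and no reset: what is moved stays moved. The work goes in short steps, each a Python script; the robot and the scene stay as the last script left them, time stands still between calls to the robot, and variables do not carry over. Pictures are saved under pics/ and viewed, at most 10 in all, crops included, and the job is handed in when it is done.

```bash
mkdir -p pics
python3 - <<'E'
from workcell import *
import cv2,numpy as np
a=capture("scene");b=capture("top")
for n,p in(("scene",a),("top",b)):
    cv2.imwrite(f"pics/{n}0.png",p[:,:,::-1]);m=camera_model(n);print(n,m)
s=manip.sense();print(s["clock"],s["tool_pos"],s["ee_rot"])
E
```

```text
scene {'fovy': 50.21143157650218, 'cx': 315.10362373866815, 'cy': 195.8975941287929, 'R': array([[-0.38803385,  0.92145044, -0.01894233],
       [ 0.70473268,  0.28340082, -0.65041205],
       [-0.5939542 , -0.26573117, -0.75934535]]), 't': array([ 188.30465977, -310.07448314, 1571.39154355])}
top {'fovy': 48.51418518700257, 'cx': 313.74335276898887, 'cy': 200.12327083163288, 'R': array([[ 0.00362425, -0.99984022,  0.01750402],
       [-0.99320643, -0.005635  , -0.1162292 ],
       [ 0.11630926, -0.01696387, -0.99306817]]), 't': array([  18.83991998,  592.85081499, 1221.80440705])}
0.1 [146.49089623 607.07309925 230.60037028] [ 1.18131910e-01  9.92997655e-01 -7.08499396e-04 -8.89773626e-05]
```

View pics/scene0.png

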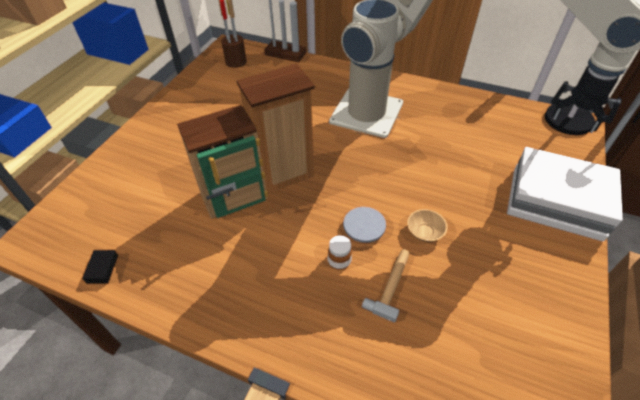

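View pics/top0.png

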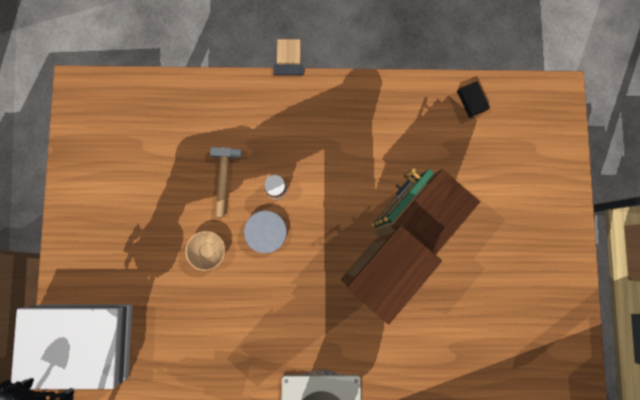

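The scene view shows the cupboard at about (250,140), with its green door facing the camera. In the top view its front faces upper-left, around (405,200), with the tall bay's top at about (395,275). I'll zoom in to get the corners.

Run:
```python
import cv2
b=cv2.imread("pics/top0.png")[155:335,330:490]
cv2.imwrite("pics/topz.png",cv2.resize(b,None,fx=3.3,fy=3.3,interpolation=cv2.INTER_CUBIC))
b=cv2.imread("pics/scene0.png")[60:225,170:330]
cv2.imwrite("pics/scz.png",cv2.resize(b,None,fx=3.6,fy=3.6,interpolation=cv2.INTER_CUBIC))
```

```text
(no output)
```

View pics/topz.png

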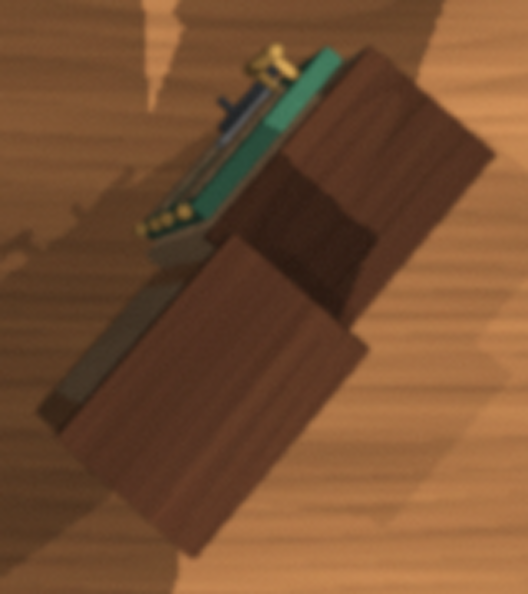

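View pics/scz.png

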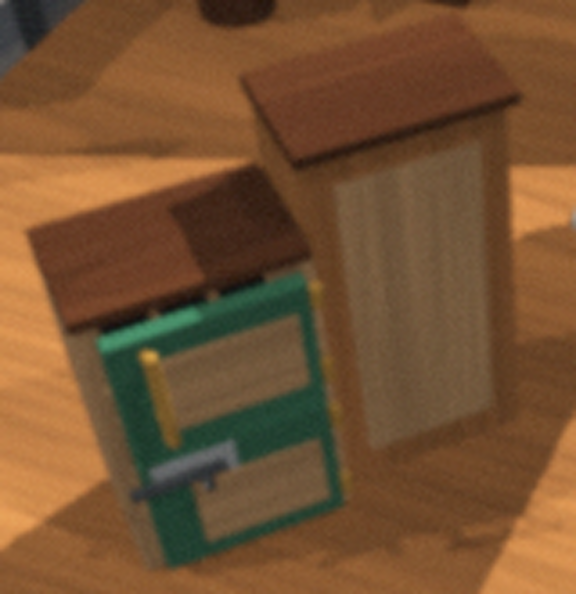

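Corners are clear: in topz the tall top's are (237,234), (370,348), (193,557) and (60,432), and the roof's are (372,47) and (495,155). In the scene crop the same corners can be read. Fitting a planar pose next.

```bash
cat > h.py <<'E'
import numpy as np, cv2, json
from workcell import *
from scipy.optimize import least_squares
from scipy.spatial.transform import Rotation as Ro
def proj(n,X):
    m=camera_model(n);f=200/np.tan(np.radians(m["fovy"])/2)
    c=np.atleast_2d(X)@np.array(m["R"]).T+m["t"];return f*c[:,:2]/c[:,2:]+[m["cx"],m["cy"]]
def onplane(n,uv,z):
    m=camera_model(n);f=200/np.tan(np.radians(m["fovy"])/2);R=np.array(m["R"])
    o=-R.T@m["t"];d=R.T@np.array([(uv[0]-m["cx"])/f,(uv[1]-m["cy"])/f,1]);return o+d*(z-o[2])/d[2]
def cw(p,X):
    X=np.atleast_2d(np.array(X,float));c,s=np.cos(p[2]),np.sin(p[2])
    return np.c_[X[:,0]*c-X[:,1]*s+p[0],X[:,0]*s+X[:,1]*c+p[1],X[:,2]]
E
python3 - <<'E'
from h import *
P=[(23,-5,352),(136,-5,352),(136,-180,352),(23,-180,352),(20,172,276),(136,172,276)]
T=np.array([(237,234),(370,348),(193,557),(60,432),(372,47),(495,155)])
S=np.array([(296,160),(243,76),(457,15),(518,95),(70,326),(30,232)])
T=(T+.5)/3.3-.5+[330,155];S=(S+.5)/3.6-.5+[170,60]
def r(p):return np.r_[(proj("top",cw(p,P))-T),(proj("scene",cw(p,P))-S)].ravel()
best=min((least_squares(r,[400,-150,y],loss="soft_l1") for y in(-2.4,-.8,.8,2.4)),key=lambda s:s.cost)
print(best.x,r(best.x).reshape(-1,2).round(1).tolist())
p=best.x;np.save("p.npy",p)
z=lambda uv,h,n="top":onplane(n,(np.array(uv)+.5)/(3.3 if n=="top" else 3.6)-.5+([330,155] if n=="top" else [170,60]),h)
inv=lambda X:Ro.from_euler("z",-p[2]).apply(X-[p[0],p[1],0]).round(1)
print("leaf outer free",inv(z((322,47),262)),"inner",inv(z((345,58),262)),"hinge outer",inv(z((190,215),262)))
print("handle top",inv(z((276,50),270)),"scene",inv(z((149,355),270,"scene")), "leaf free outer scene",inv(z((100,342),262,"scene")))
print("world handle",cw(p,[(-25,128,250)]),"tall",cw(p,[(36,-92.5,200)]),"base",cw(p,[(0,0,0)]))
for n,uv,h in(("bowl",(206,251),35),("tt",(265,232),26),("jar",(275,186),75),("ham",(225,153),20)):print(n,onplane("top",uv,h).round())
E
```

```text
[ 525.48662513 -141.56720915   16.55574222] [[-1.1, -1.8], [-0.2, -0.4], [-0.9, 0.7], [-2.1, 1.4], [-0.6, -1.0], [0.8, -0.6], [-1.4, -0.6], [-1.6, -1.1], [0.2, -1.4], [1.3, -1.9], [-1.6, -0.6], [-1.9, -1.7]]
leaf outer free [ -2.6 152.2 262. ] inner [ 14.7 157.  262. ] hinge outer [  4.9  -1.3 262. ]
handle top [-26.1 126.2 270. ] scene [-29.7 128.  270. ] leaf free outer scene [  6.8 153.7 262. ]
world handle [[ 638.00390442 -207.51311017  250.        ]] tall [[ 432.30954512 -107.35782797  200.        ]] base [[ 525.48662513 -141.56720915    0.        ]]
bowl [449. 321.  35.]
tt [502. 159.  26.]
jar [626. 129.  75.]
ham [730. 278.  20.]
```

The fit is good to about 1.5 px (yaw ≈ 228.6°, hinge at about (525,-142)). I'll hover over the handle and check with the wrist camera.

```bash
cat >> h.py <<'E'
p=np.load("p.npy")
def leaf(th,x,y,z):   # leaf-frame point -> world
    return cw(p,Ro.from_euler("z",th).apply([x,y,z]))[0]
def quat(th,flip=0): return (Ro.from_euler("z",p[2]+th+flip*np.pi)*Ro.from_euler("x",np.pi)).as_quat()
def st():
    s=manip.sense();print(round(s["clock"],2),np.round(s["tool_pos"],1),"F",np.round(s["contact_force"],1),"w",round(float(s["gripper_width"]),1),"ff",s["finger_force"],"q",np.round(s["qpos"],2));return s
E
python3 - <<'E'
from h import *
for fl in(0,1):
  for th in(0.,.8,1.55,2.3,3.08):
    print(fl,th,[None if q is None else np.round(q,2) for q in(kinematics.ik(leaf(th,x,y,z),quat(th,fl)) for x,y,z in((-25,128,231),(30,125,225),(30,125,380)))])
t=manip.sense()["tool_pos"];manip.line_to([t[0],t[1],400],feed=250)
q=[kinematics.ik(leaf(0.03,-25,128,350),quat(0.03,f)) for f in(0,1)]
f=int(np.argmin([abs(a[5]-0) if a is not None else 9 for a in q]))
print("flip",f);effector.command_gripper(40,30);manip.movej(q[f]);s=st()
a=capture("wrist");cv2.imwrite("pics/w1.png",a[:,:,::-1]);m=camera_model("wrist");print(m)
E
```

```text
0 0.0 [None, None, None]
0 0.8 [None, None, None]
0 1.55 [array([-0.07,  0.38,  1.7 , -0.  ,  1.06,  2.24]), array([-0.13,  0.45,  1.61, -0.  ,  1.09,  2.19]), array([-0.13,  0.31,  1.44, -0.  ,  1.38,  2.19])]
0 2.3 [array([-0.05,  0.24,  1.9 , -0.  ,  1.  ,  1.51]), array([-0.05,  0.33,  1.79, -0.  ,  1.02,  1.51]), array([-0.05,  0.18,  1.62, -0.  ,  1.34,  1.51])]
0 3.08 [array([-0.19,  0.12,  2.05, -0.  ,  0.97,  0.59]), array([-0.1 ,  0.19,  1.99, -0.  ,  0.97,  0.69]), array([-0.1 ,  0.01,  1.8 , -0.  ,  1.32,  0.69])]
1 0.0 [array([-0.33,  0.49,  1.52, -0.  ,  1.13,  0.39]), array([-0.41,  0.46,  1.58, -0.  ,  1.1 ,  0.31]), array([-0.41,  0.33,  1.42, -0.  ,  1.39,  0.31])]
1 0.8 [array([-0.18,  0.47,  1.55,  0.  ,  1.12, -0.26]), array([-0.26,  0.5 ,  1.52,  0.  ,  1.12, -0.34]), array([-0.26,  0.38,  1.36,  0.  ,  1.41, -0.34])]
1 1.55 [array([-0.07,  0.38,  1.7 ,  0.  ,  1.06, -0.9 ]), array([-0.13,  0.45,  1.61,  0.  ,  1.09, -0.96]), array([-0.13,  0.31,  1.44,  0.  ,  1.38, -0.96])]
1 2.3 [array([-0.05,  0.24,  1.9 ,  0.  ,  1.  , -1.63]), array([-0.05,  0.33,  1.79,  0.  ,  1.02, -1.63]), array([-0.05,  0.18,  1.62,  0.  ,  1.34, -1.63])]
1 3.08 [None, array([-0.1 ,  0.19,  1.99,  0.  ,  0.97, -2.45]), array([-0.1 ,  0.01,  1.8 ,  0.  ,  1.32, -2.45])]
flip 1
4.75 [ 640.2 -203.3  350.1] F [ 0.1  0.1 -0.2] w 40.0 ff 0.0 q [-0.33  0.39  1.4   0.    1.35  0.37]
{'fovy': 65.70646984690485, 'cx': 321.209988329063, 'cy': 203.59498256535906, 'tool_from_camera': array([[ 1.18505041e-04, -9.58081062e-01, -2.86497233e-01,
         7.29137455e+01],
       [ 9.99999726e-01, -9.58411105e-05,  7.34138194e-04,
        -8.02392114e-01],
       [-7.30822114e-04, -2.86497241e-01,  9.58080788e-01,
        -1.43049160e+02],
       [ 0.00000000e+00,  0.00000000e+00,  0.00000000e+00,
         1.00000000e+00]])}
```

View pics/w1.png

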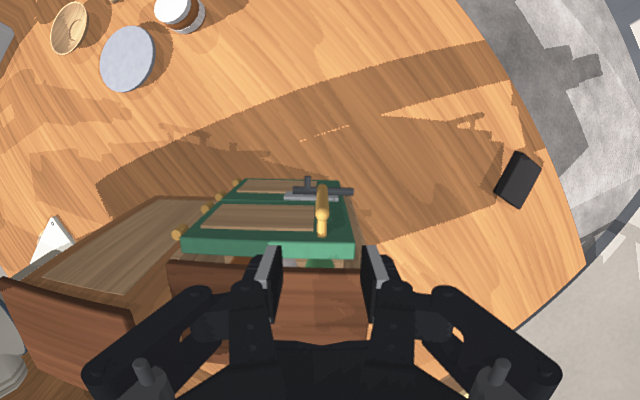

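The wrist view shows the handle's top end at about (322,231), and the leaf's top strip from (182,243) to (355,257). I'll cast these rays.

```bash
cat >> h.py <<'E'
def wray(s,uv,z):
    m=camera_model("wrist");f=200/np.tan(np.radians(m["fovy"])/2);d=np.array(uv,float)-[m["cx"],m["cy"]];r=np.hypot(*d);a=r/f
    c=np.r_[d/r*np.sin(a),np.cos(a)];T=np.array(m["tool_from_camera"]);R=Ro.from_quat(s["ee_rot"])
    o=np.array(s["tool_pos"])+R.apply(T[:3,3]);v=R.apply(T[:3,:3]@c);return o+v*(z-o[2])/v[2]
def incab(X): return Ro.from_euler("z",-p[2]).apply(X-[p[0],p[1],0]).round(1)
E
python3 - <<'E'
from h import *
s=manip.sense();a=cv2.imread("pics/w1.png")
h=cv2.cvtColor(a,cv2.COLOR_BGR2HSV)
m=cv2.inRange(h,(15,90,60),(32,255,255));m[:,:300]=0;m[:,345:]=0;m[:170]=0;m[245:]=0
ys,xs=np.nonzero(m);print("brass",[(y,xs[ys==y].min(),xs[ys==y].max()) for y in range(180,245,4) if (ys==y).any()])
g=cv2.inRange(h,(55,60,30),(90,255,255))
for c in(200,220,240,260,290,320,340,350):
    k=np.nonzero(g[:,c])[0];k=k[k>225];v=a[k,c,1] if len(k) else [];print(c,k.min() if len(k) else 0,k.max() if len(k) else 0,list(v)[-26:])
print("handle top",incab(wray(s,(322,231),270)))
for uv in((200,257),(345,257),(185,243),(353,243),(355,257)):print(uv,incab(wray(s,uv,262)))
E
```

```text
brass [(180, np.int64(337), np.int64(338)), (184, np.int64(300), np.int64(324)), (188, np.int64(317), np.int64(326)), (192, np.int64(317), np.int64(327)), (196, np.int64(317), np.int64(344)), (200, np.int64(316), np.int64(327)), (204, np.int64(315), np.int64(328)), (208, np.int64(300), np.int64(328)), (212, np.int64(300), np.int64(328)), (216, np.int64(300), np.int64(328)), (220, np.int64(300), np.int64(326)), (224, np.int64(300), np.int64(326)), (228, np.int64(301), np.int64(326)), (232, np.int64(317), np.int64(326)), (236, np.int64(318), np.int64(325))]
200 229 253 [np.uint8(78), np.uint8(78), np.uint8(78), np.uint8(79), np.uint8(78), np.uint8(78), np.uint8(78), np.uint8(77), np.uint8(86), np.uint8(104), np.uint8(117), np.uint8(120), np.uint8(122), np.uint8(121), np.uint8(119), np.uint8(118), np.uint8(119), np.uint8(119), np.uint8(119), np.uint8(118), np.uint8(119), np.uint8(118), np.uint8(120), np.uint8(120), np.uint8(108)]
220 229 254 [np.uint8(78), np.uint8(76), np.uint8(78), np.uint8(78), np.uint8(78), np.uint8(77), np.uint8(76), np.uint8(77), np.uint8(76), np.uint8(83), np.uin
[... 2051 characters left out ...]
 np.uint8(176), np.uint8(177), np.uint8(176), np.uint8(175), np.uint8(174), np.uint8(175), np.uint8(178), np.uint8(160)]
350 226 258 [np.uint8(79), np.uint8(79), np.uint8(79), np.uint8(78), np.uint8(79), np.uint8(80), np.uint8(78), np.uint8(79), np.uint8(81), np.uint8(103), np.uint8(144), np.uint8(167), np.uint8(175), np.uint8(177), np.uint8(176), np.uint8(176), np.uint8(176), np.uint8(175), np.uint8(175), np.uint8(174), np.uint8(174), np.uint8(174), np.uint8(174), np.uint8(175), np.uint8(178), np.uint8(158)]
handle top [-13.6 127.4 270. ]
(200, 257) [ 18.9  21.3 262. ]
(345, 257) [ 12.4 147.4 262. ]
(185, 243) [  6.3   8.3 262. ]
(353, 243) [ -0.5 153.2 262. ]
(355, 257) [ 12.3 155.8 262. ]
```

Run:
```python
from h import *
print([incab(wray(manip.sense(),(321.5,v),270)) for v in(214,218,222)])
q=cw(p,[2.5,0,0])[0];p[:2]=q[:2];np.save("p.npy",p)
th=.03
manip.line_to(leaf(th,-25,128,350),feed=100,rotation=quat(th,1))
manip.line_to(leaf(th,-25,128,231),feed=80);st()
effector.command_gripper(0,25);s=st()
pt=np.array(s["tool_pos"]);print(incab(pt))
for th in(.1,.17,.24,.3):
    manip.line_to(leaf(th,-25,128,231),feed=40,rotation=quat(th,1));s=manip.sense()
    F=Ro.from_euler("z",-(p[2]+th)).apply(s["contact_force"]);print(th,F.round(1),"M",np.round(s["ft_torque"],2),s["gripper_width"],s["clock"])
cv2.imwrite("pics/w2.png",capture("wrist")[:,:,::-1])
```

```text
[array([-27.5, 126.5, 270. ]), array([-24.2, 126.6, 270. ]), array([-21. , 126.7, 270. ])]
6.68 [ 638.6 -206.1  231.6] F [ 0.4 -0.1  0.2] w 39.8 ff 0.0 q [-0.33  0.49  1.52  0.    1.13  0.36]
7.05 [ 638.6 -206.1  231.4] F [-0.1 -0.2  1.7] w 10.2 ff 25.22525131702423 q [-0.33  0.49  1.52 -0.    1.13  0.36]
[-28.9 127.5 231.4]
0.1 [-1.2  1.8  2.2] M [ 0.02 -0.33 -0.02] 10.228146547723318 7.425
0.17 [-1.4  3.1  3. ] M [-0.02 -0.56 -0.02] 10.02333217718932 7.8
0.24 [-2.4  4.3  3.1] M [-0.09 -0.75  0.  ] 9.962504473053114 8.175
0.3 [-1.9  5.   2. ] M [ 0.   -0.89 -0.02] 10.356371338397691 8.5167
```

View pics/w2.png

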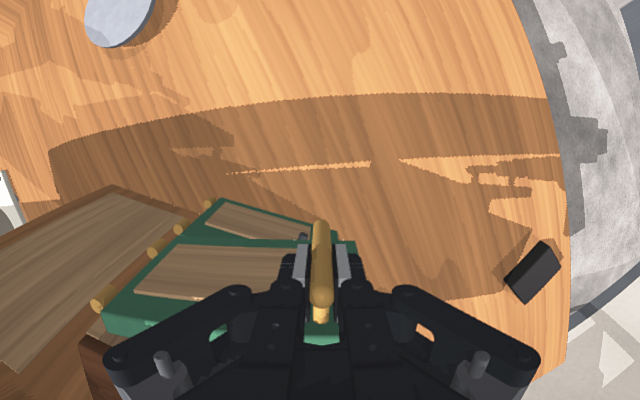

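The wrist view shows the leaf swinging out with the bar between the pads at about (322,270). The force is only about 5 N radial, so I'll continue with radial compliance to about 1.55 rad.

Run:
```python
from h import *
dy=0
for th in np.linspace(.4,1.55,12):
    s=manip.sense();F=Ro.from_euler("z",-(p[2]+th)).apply(s["contact_force"]);dy+=.25*F[1]
    manip.line_to(leaf(th,-25,128+dy,231),feed=50,rotation=quat(th,1))
s=manip.sense();F=Ro.from_euler("z",-(p[2]+th)).apply(s["contact_force"]);print(th,dy.round(1),F.round(1),s["gripper_width"],s["clock"])
effector.command_gripper(40)
st();t=np.array(manip.sense()["tool_pos"])
manip.line_to([t[0],t[1],345],feed=150);st()
cv2.imwrite("pics/w3.png",capture("wrist")[:,:,::-1])
```

```text
1.55 2.5 [ 0.  -0.2  6.4] 10.002144469285772 13.65
14.04 [593.3 -30.5 230.5] F [ 0.3 -1.2 -1.1] w 39.9 ff 0.0 q [-0.07  0.38  1.7   0.    1.06 -0.9 ]
14.95 [592.7 -30.5 344. ] F [-1.3 -0.   0.1] w 40.2 ff 0.0 q [-0.07  0.27  1.58  0.    1.29 -0.9 ]
```

View pics/w3.png

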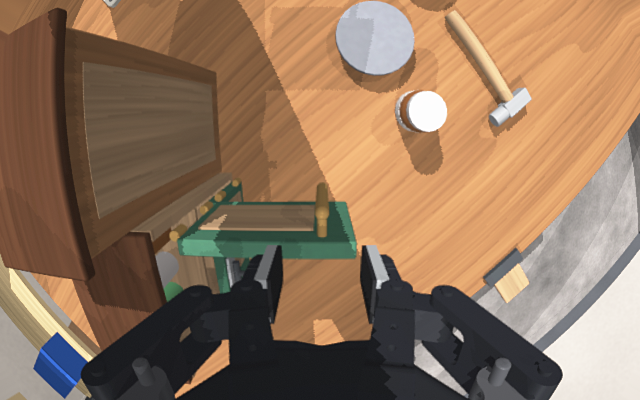

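The leaf stands straight out, its top strip running (180,245)–(355,245), and the handle is free. Next I'll close the fingers, flip the wrist and cross to the inner side.

Run:
```python
from h import *
th=1.55
effector.command_gripper(0,30)
manip.movej(kinematics.ik(leaf(th,60,122,345),quat(th,0)));st()
manip.line_to(leaf(th,60,122,222),feed=120);st()
manip.line_to(leaf(th,30,122,222),feed=60);st()
for th in np.linspace(1.6,2.6,9):
    manip.line_to(leaf(th,27,122,222),feed=50,rotation=quat(th,0))
    s=manip.sense();F=Ro.from_euler("z",-(p[2]+th)).apply(s["contact_force"]);print(th.round(2),F.round(1),s["clock"])
cv2.imwrite("pics/w4.png",capture("wrist")[:,:,::-1]);cv2.imwrite("pics/s4.png",capture("scene")[40:280,140:460,::-1])
```

```text
18.04 [650.6 -94.2 345. ] F [-0.3  0.1 -0.1] w 0.4 ff 0.0 q [-0.16  0.37  1.44  0.    1.33  2.15]
19.22 [651.2 -94.4 222.9] F [ 0.1  0.2 -0.1] w 0.0 ff 0.0 q [-0.16  0.48  1.56 -0.    1.1   2.15]
19.87 [628.6 -73.8 222.2] F [ 1.1 -0.8  0.5] w -0.1 ff 0.0 q [-0.14  0.44  1.62 -0.    1.08  2.18]
1.6 [-0.1  0.4 -0.1] 20.2
1.72 [-0.9 -0.   0.2] 20.6583
1.85 [-0.6  0.4 -0.6] 21.1167
1.98 [-0.3  1.2 -0. ] 21.575
2.1 [-0.5  0.2  0. ] 22.0333
2.22 [-0.1 -0.1  0.3] 22.4917
2.35 [ 0.7 -0.2 -0.3] 22.95
2.48 [ 0.7 -0.1 -0.9] 23.4083
2.6 [0.1 0.5 0.2] 23.8667
```

View pics/s4.png

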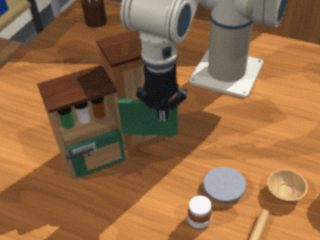

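The leaf is following, and its inner face shows at about (150,117) in the crop. I'll push gently on to the stop.

Run:
```python
from h import *
def go(th,x,feed):
    manip.line_to(leaf(th,x,122,222),feed=feed,rotation=quat(th,0));s=manip.sense()
    F=Ro.from_euler("z",-(p[2]+th)).apply(s["contact_force"]);print(round(th,2),round(x,1),F.round(1),np.round(s["joint_torque"][:3],1),round(s["clock"],2));return F
for th in(2.7,2.8,2.9,2.96):
    if abs(go(th,27,40)[0])>8:break
x=27
while th<3.08:
    th+=.02
    if go(th,x,15)[0]>6:break
else:
    while x>13:
        x-=1.5
        if go(3.08,x,15)[0]>6:break
cv2.imwrite("pics/s5.png",capture("scene")[40:280,140:460,::-1]);cv2.imwrite("pics/w5.png",capture("wrist")[:,:,::-1])
```

```text
2.7 27 [ 0.   0.6 -0.3] [ -0.  -42.7 -25.6] 24.43
2.8 27 [-0.7 -0.3 -0.4] [ -0.  -41.4 -25.4] 24.88
2.9 27 [ 0.4 -0.3 -0.2] [ -0.1 -40.1 -25.3] 25.34
2.96 27 [ 0.7  0.6 -0.1] [ -0.1 -39.4 -25.2] 25.68
2.98 27 [ 0.2 -0.5  0.2] [ -0.2 -39.  -24.9] 25.99
3.0 27 [0.7 0.7 0.7] [ -0.1 -38.7 -25.1] 26.31
3.02 27 [ 0.4  1.  -0.3] [ -0.1 -38.5 -25.2] 26.62
3.04 27 [-0.   0.4  0. ] [ -0.1 -38.3 -25.2] 26.94
3.06 27 [ 5.2 -0.  -1.4] [ -1.6 -38.6 -24. ] 27.26
3.08 27 [15.5  0.6 -4.8] [ -5.6 -39.7 -21.6] 27.57
```

View pics/w5.png

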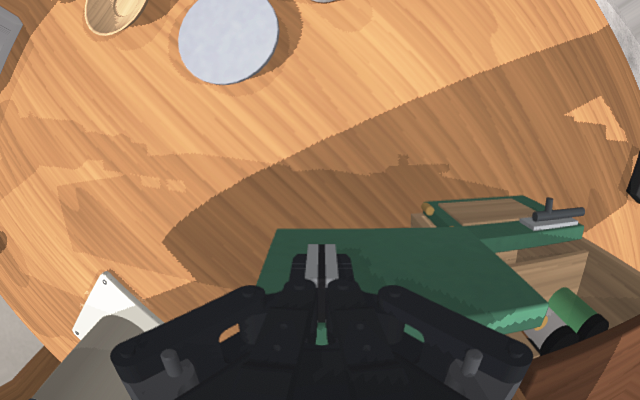

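The stop was reached at about 3.07, with a gentle 15 N. I'll back off, lift clear and check the leaf's angle.

Run:
```python
from h import *
th=3.08
manip.line_to(leaf(th,80,122,222),feed=60)
manip.line_to(leaf(th,100,122,420),feed=150);st()
s=manip.sense();cv2.imwrite("pics/w6.png",capture("wrist")[:,:,::-1])
manip.movej([1.0,*s["qpos"][1:]]);st()
a=capture("top");b=capture("scene")
z=np.vstack([cv2.resize(a[140:340,150:490],(680,400)),cv2.resize(b[60:160,170:510],(680,200))])[:,:,::-1]
cv2.imwrite("pics/f.png",z);cv2.imwrite("pics/topf.png",a[:,:,::-1])
for t in(2.9,3.0,3.08):print(t,(proj("top",[leaf(t,x,y,262) for x,y in((0,156),(16,156),(16,3))])-[150,140])*2)
```

```text
30.18 [507.7  13.5 419.1] F [-0.1 -0.5 -0.9] w 0.2 ff 0.0 q [0.   0.07 1.66 0.   1.41 0.79]
32.0 [265.  433.3 419.1] F [ 0.8 -0.4  0.3] w -0.4 ff 0.0 q [ 1.    0.07  1.66 -0.    1.41  0.79]
2.9 [[362.76390296 234.649175  ]
 [354.77770002 223.01443451]
 [463.4822636  147.50156093]]
3.0 [[371.11925043 245.61279075]
 [362.00242974 234.80710874]
 [462.56165265 148.54319224]]
3.08 [[378.57060415 253.76410394]
 [368.61387188 243.70537145]
 [461.90407251 149.4411348 ]]
```

View pics/f.png

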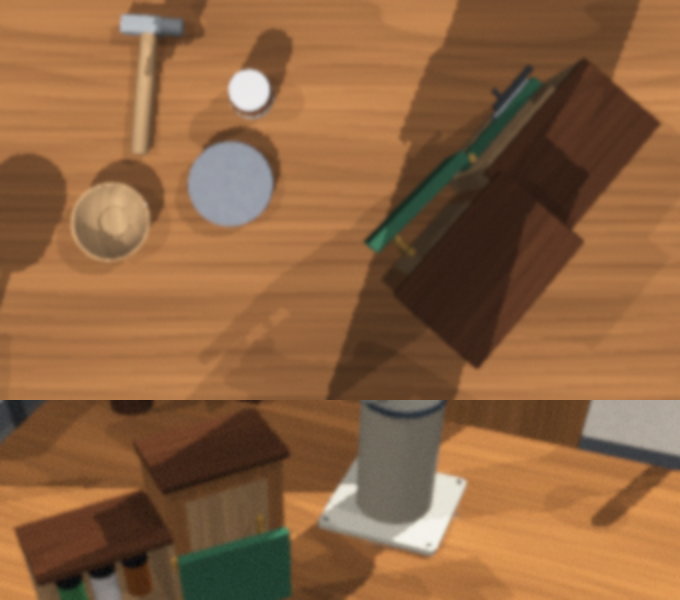

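The leaf's free-edge corners are at about (377,251) and (367,242). That matches the prediction for 3.08 (378,254 and 369,244). The bench items sit where they were, and the bolt is still shot.

```bash
python3 -c "
from workcell import manip
print(manip.sign_off())"
```

```text
the job is handed in; nothing more can be done
None
```

The top half of the door was swung out halfway by its handle, released, then pushed from its inner side back to its stop (about 3.08 rad) with at most about 15 N. In the final pictures the bottom half is shut with its bolt shot and the bench items look unmoved. The job was handed in at about 32 s; no verdict came back.

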